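# Lock the recipe stand's back leg at its mark

### The job

Set up the recipe stand: with the red cam lever still open, slide the foot of the back leg along the rail until the foot's white pointers stand at the red line on the base board. Then, while holding the leg there so that the panel cannot sink back, squeeze the lever fully closed against the black finger plate, and finish while still pinching lever and plate together at the line: do not let go. Leave the jars, the tin and the timer round the stand where they are.

Things in the scene. Friction and masses are not known exactly. Their poses are not given: they have to be found in the camera images.
- stand: recipe stand's wooden base board, 360 x 150 x 14 mm, does not shift; origin at the centre of its underside on the worktop. +x runs along the rail (22 mm wide, top 24 mm up, mid-board) away from the panel's hinge, which is at x = -150 mm; +y is the lever's side. The panel, 210 mm long, 190 wide, leans back over the rail; its top edge stays 70 mm or more from the foot bar
- leg_foot (a joint): travel in m of the leg's black sliding foot: 0 run out to the rail's end (panel low; starts here), growing towards the hinge (stand -x) as the panel rises; stop at 0.085; red line at 0.055. With the lever open the panel's weight pushes the foot back to 0 with about 1 to 4 N: it runs back when not held. Panel's top edge 125 mm up at 0, 220 mm at the line
- red_line (a point): point on the rail's centre line, 14 mm up, at the red line painted across the base board on both sides of the rail; axes as the stand's
- foot_pointer (a point): point on the rail's centre line at the foot's two white pointers (3 mm thick, reaching 35 mm to either side, 2 mm in from the foot's outer end face); axes as the stand's. It is at the red line when their stand x agree
- foot_bar (a point): centre of the round steel bar across the foot: 12 mm thick, 146 mm long along stand y, 56 mm above the worktop, 36 mm from foot_pointer towards the hinge. Fingers that straddle plate and lever just outward of it (its outward face is 6 mm from its centre) can push the foot by it. The leg's two flat bars join it 66 mm either side and rise towards the panel
- squeeze_point (a point): point on the foot midway between plate and closed lever, 18 mm outward of the foot bar's centre, 62 mm above the worktop: the middle of a pinch along stand y. The foot's saddle below it is 32 mm wide and ends 31 mm above the worktop
- finger_plate: black upright ribbed plate fixed to the foot, 28 mm along x, 5 mm thick, from 31 to 85 mm above the worktop; its outer face looks to stand -y, 14 mm from the rail's centre plane. Origin at the centre of its lower edge
- cam_lever (a joint): angle in rad of the red lever on a pin along the rail, 36 mm up and 4 mm to +y of the rail's centre plane: 0 open (leaning out to +y; starts at 0 to 0.1), 0.60 closed (upright, outer face 14 mm to +y of the centre plane; lever and plate are then 28 mm across). Stays where left. From about 0.25 its cam bites on the rail; closed, it locks the foot. Closing takes about 4 N at the tip
- lever_arm: red arm of the lever, 26 mm wide along x (8 to 34 mm outward of the foot bar's centre), 5 mm thick, 53 mm from pin to tip; origin on the pin
- lever_tip (a point): outer face of the lever arm near its tip, 50 mm from the pin; about 40 mm to +y of the rail's centre plane and 71 mm above the worktop when fully open
- paprika_jar: spice jar with red cap, 45 mm wide, 106 tall; origin at the centre of its underside. Bystander.
- peach_tin: food tin with pale fruit label, 75 mm wide, 58 tall; origin at the centre of its underside. Bystander.
- timer: white kitchen timer with red dial, 67 mm wide, 54 tall; origin at the centre of its underside. Bystander.
- nut_butter_jar: jar of nut butter with dark lid, 75 mm wide, 112 tall; origin at the centre of its underside. Bystander.

How it is judged:
By the outcome, as a careful person would: the job done as asked, in the order asked, and still so for the second after the job is handed in, while the arm keeps its last pose, push and grip.
It also fails if it takes over 38 s, if anything falls off the work surface, if the arm or the gripper's body presses on something with over 40 N, if the wrist force passes 120 N, or if a joint passes its speed limit or range.

### The arm

A 6-joint arm with a two-finger parallel gripper is mounted at the origin on a cart in front of the work surface, level with it; the furniture and walls round the work are solid. World frame = base frame: x ahead of the robot, y to its left, z up, the work surface at z = 0. Lengths are in m, angles in rad, forces in N, time in s.
With the tool pointing down it reaches from about 0.3 to 0.875 m from the base axis. Payload 6.4 kg.
Tool frame: the origin (TCP) lies midway between the tips of the shut fingers; the grasp point (between the pads) lies 19 mm behind it; x points along the fingers, y is the direction in which the jaws open and shut, and the axes are right-handed (so a half turn about x gives the same grasp; the last joint's range is limited). The gripper opens to 85 mm and grips with 20 to 120 N. Pads are 22 mm wide; open, the fingers measure 114 mm over their backs; the gripper's body (76 mm by 85 mm) begins 54 mm behind the grasp point. The pads swing forward as they close: fully open they stand 13 mm farther back than shut.
Start: joints at [1.087, 0.181, 1.607, -0, 1.354, -0.206], TCP at [0.158, 0.553, 0.231] pointing down, gripper open.
Joint ranges: [-2.99, 2.99], [-0.89, 2.07], [0.3, 2.58], [-1.14, 4.28], [0, 2.63], [-3.12, 3.12]. Speed limits (rad/s): [2.57, 2.57, 3.01, 3.14, 3.14, 3.14].

### API

Orientations are given as a unit quaternion [w, x, y, z].
In Python, from bench import ctrl gives the robot as it stands.
- The arm moves only by the tool step_arm, never from a script. Its argument "motion" is a list of rows, each a list of 7 numbers: the shift along the tool's x, y, z in mm, then the turn, a rotation vector about the tool's x, y, z in degrees, then the closure in counts, from 0 (fully open) to 255 (shut). In form: [[tx, ty, tz, rx, ry, rz, hand], ...]. A call has 1 to 10 rows; each row is the pose to reach, as a shift and turn from the pose commanded when the call began, along the tool's axes at that moment; what a row does not reach only later rows make up. A row lasts 1/8 s, in which the tool goes at most 62.5 mm and 10.7 degrees, less where a joint would pass 70% of its speed; a pose out of reach is approached as far as the arm can. A call with a gripper value outside its range is refused whole. The fingers move at their own pace and stop on an object; the grip force is fixed at half the most. Time passes only in rows, so rows that repeat a pose let the fingers close. It gives the time, the measured TCP pose, the force and the opening at its end, in the units of the state.
- ctrl.get_obs(): the state, without advancing time (a new reading comes with each control period).
- ctrl.camera(name): name is "side" or "top" or "wrist"; returns (picture, depth): 400x640x3 uint8, red, green, blue; 400x640 float32, m along the optical axis (not along the pixel's ray), 0 where there is no reading.
- ctrl.camera_info(name): a dict with "fx", "fy", "cx", "cy" (pixels), "T" (4x4, takes a point from camera to world coordinates); the wrist camera has in their place "hand_eye" (4x4, takes a point from camera to tool coordinates, whose origin is the TCP and whose axes are the tool frame's). Camera axes: x right, y down, z forward; pixel columns grow to the right and rows downward; lengths in m; the calibration is good to about 2 mm. A picture is of the moment at which its call begins: read the wrist's pose just before it. camera_info takes no time and is no camera call.
- ctrl.hand_in(): hands the job in, once; it reports no verdict.
The state is a dict: "time_s": time; "q": joint angles; "dq": joint speeds; "joint_efforts": joint torques, N m; "eef_pos": TCP position; "eef_rot": TCP orientation; "wrist_force": force on the tool from outside, world axes, zero at the start; "torque": the same for the moment, N m; "opening": opening from 0.0 (shut) to 1.0 (fully open).
Only numpy, scipy, OpenCV 4.12 (cv2) and the standard library are available. Lean on these libraries where they do the work, as an engineer would, in place of code of your own. Each camera call takes 0.05 s, during which the arm holds its last target. There are 200 camera calls.

## Working session

There is one attempt and no reset: what is moved stays moved. The work goes in short steps, Python scripts to look and compute and a tool call to move; the robot and the scene stay as the last step left them, time stands still between calls to the robot, and variables do not carry over. Pictures are saved under pics/ and viewed, about 8 in all and at most 12, crops included, and the job is handed in when it is done.

Besides the shell and the picture viewer there is one more tool, called after "Request:" by a JSON object that holds its "fn" and its "kwargs", one argument or row to a line. step_arm: Moves the arm, as the interface text tells. Its arguments: {"type":"object","properties":{"motion":{"type":"array","items":{"type":"array","items":{"type":"number"}}}},"required":["motion"]}

```bash
mkdir -p pics; cat > h.py <<'E'
import numpy as np, cv2
from bench import ctrl
from scipy.spatial.transform import Rotation as R
def pose():
    o=ctrl.get_obs();T=np.eye(4);w,x,y,z=o["eef_rot"]
    T[:3,:3]=R.from_quat([x,y,z,w]).as_matrix();T[:3,3]=o["eef_pos"];return T
def shot(n):
    T=pose();p,d=ctrl.camera(n);i=ctrl.camera_info(n)
    C=i["T"] if "T" in i else T@np.array(i["hand_eye"])
    return p,d,i,np.array(C)
def pts(d,i,C):
    v,u=np.mgrid[:d.shape[0],:d.shape[1]]
    P=np.stack([(u-i["cx"])/i["fx"]*d,(v-i["cy"])/i["fy"]*d,d],-1)
    return P@C[:3,:3].T+C[:3,3]
def ray(u,v,i,C,z):
    r=C[:3,:3]@np.array([(u-i["cx"])/i["fx"],(v-i["cy"])/i["fy"],1]);return C[:3,3]+r*(z-C[2,3])/r[2]
def save(n,p): cv2.imwrite("pics/"+n,cv2.cvtColor(p,cv2.COLOR_RGB2BGR))
E
python3 - <<'E'
from h import *
for n in("top","side"):
    p,d,i,C=shot(n);save(n+".png",p);np.savez(n,p=p,d=d,C=C,k=[i[a] for a in("fx","fy","cx","cy")]);print(n,C.round(3).tolist(),i["fx"])
o=ctrl.get_obs();print(o["time_s"],o["eef_pos"],o["eef_rot"]);print(pose().round(3), ctrl.camera_info("wrist")["hand_eye"])
E
```

```text
top [[0.029, -0.986, 0.162, 0.245], [-1.0, -0.029, 0.004, 0.028], [0.001, -0.162, -0.987, 1.426], [0.0, 0.0, 0.0, 1.0]] 455.93370180407214
side [[-1.0, -0.016, -0.006, 0.478], [-0.005, 0.633, -0.774, 1.346], [0.017, -0.774, -0.633, 1.161], [0.0, 0.0, 0.0, 1.0]] 492.41593831920784
0.1 [0.15744617 0.55250418 0.23047398] [ 0.70010099  0.09738445  0.70048803 -0.09844488]
[[-0.001  0.274  0.962  0.157]
 [-0.001  0.962 -0.274  0.553]
 [-1.    -0.002 -0.     0.23 ]
 [ 0.     0.     0.     1.   ]] [[ 3.01717154e-05 -3.08606901e-01  9.51189665e-01 -1.42416983e-01]
 [ 9.99999994e-01 -9.39521768e-05 -6.22021112e-05  5.40237276e-04]
 [ 1.08562340e-04  9.51189661e-01  3.08606897e-01 -7.79842794e-02]
 [ 0.00000000e+00  0.00000000e+00  0.00000000e+00  1.00000000e+00]]
```

View pics/top.png

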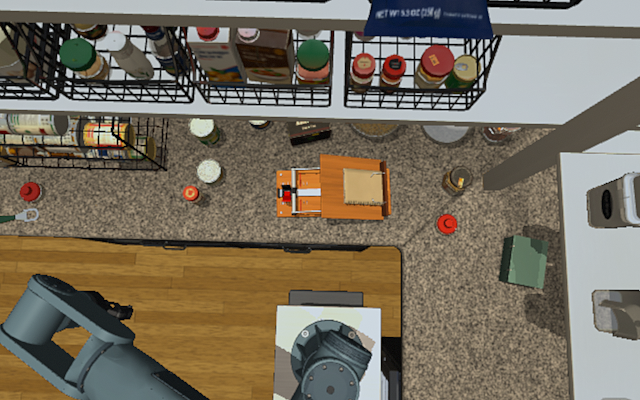

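View pics/side.png

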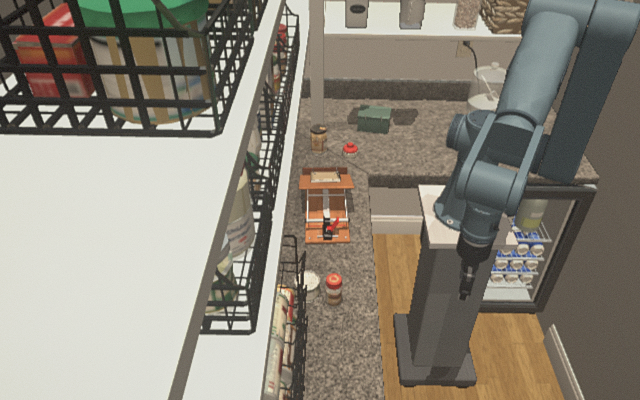

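Top view: the stand is at about (285–390, 155–220), hinge to the right, and the lever end (red/black) at (287,195). Stand +x is therefore roughly world +y, with the lever towards the robot. The jar and timer/tin are at (190,193), (208,170), (457,180) and (447,223). Next I'll measure it.

```bash
python3 - <<'E'
from h import *
def ld(n):
    z=np.load(n+".npz");k=dict(zip(("fx","fy","cx","cy"),z["k"]));return z["p"],z["d"],k,z["C"]
p,d,i,C=ld("top");P=pts(d,i,C)
h=cv2.cvtColor(p,cv2.COLOR_RGB2HSV)
reg=np.zeros(d.shape,bool);reg[140:235,265:400]=1
org=reg&(h[...,0]>4)&(h[...,0]<18)&(h[...,1]>120)
b=org&(P[...,2]<0.03)
X=P[b][:,:2].astype(np.float32);print(len(X),"board",cv2.minAreaRect(X),np.percentile(P[b][:,2],[5,50,95]))
t=org&(P[...,2]>0.1);print("panel hi",P[t].min(0),P[t].max(0))
red=reg&((h[...,0]<4)|(h[...,0]>174))&(h[...,1]>180)
print("red",P[red].round(3)[:40].tolist())
for n,(u,v) in dict(a=(190,193),b=(208,170),c=(457,180),e=(447,223),shelf=(300,118),shelf2=(420,118)).items():
    q=P[v-4:v+5,u-4:u+5].reshape(-1,3);print(n,np.median(q,0).round(3))
# shelf lowest/closest: max obstruction height with x<0.75 near stand
m=(P[...,2]>0.25)&(P[...,0]>0.45)&(P[...,1]<0.5)&(P[...,1]>-.3)&(d>0);print("shelf minx",np.percentile(P[m][:,0],[0,1,5]),P[m][:,2].min())
a=cv2.resize(p[140:235,260:400],None,fx=5,fy=5,interpolation=cv2.INTER_CUBIC);
ps,ds,is_,Cs=ld("side");s=cv2.resize(ps[160:250,290:360],None,fx=5,fy=5,interpolation=cv2.INTER_CUBIC)
save("crop.png",cv2.hconcat([cv2.resize(a,(440,450*0+300)),s[:300],]) if 0 else a);save("crops.png",s)
E
```

```text
1551 board ((0.5465807318687439, -0.004844263195991516), (0.24691946804523468, 0.36642178893089294), 0.514997124671936) [0.00346978 0.01268953 0.01820269]
panel hi [ 0.24525215 -0.0445691   0.10001114] [0.59647431 0.03938516 1.42586355]
red [[0.651, 0.131, 0.062], [0.653, 0.13, 0.023], [0.499, 0.149, 0.03], [0.498, 0.145, 0.035], [0.499, 0.142, 0.032], [0.494, 0.148, 0.038], [0.494, 0.145, 0.04], [0.494, 0.142, 0.039], [0.495, 0.139, 0.036], [0.494, 0.135, 0.04], [0.495, 0.133, 0.038], [0.491, 0.148, 0.041], [0.491, 0.144, 0.042], [0.49, 0.141, 0.044], [0.491, 0.138, 0.042], [0.491, 0.135, 0.04], [0.492, 0.133, 0.037], [0.487, 0.147, 0.046], [0.487, 0.144, 0.046], [0.487, 0.141, 0.046], [0.488, 0.138, 0.039], [0.488, 0.135, 0.04], [0.489, 0.132, 0.037], [0.484, 0.147, 0.041], [0.484, 0.144, 0.044], [0.485, 0.141, 0.04], [0.485, 0.138, 0.038], [0.485, 0.135, 0.038], [0.484, 0.132, 0.044], [0.485, 0.129, 0.043], [0.482, 0.15, 0.04], [0.481, 0.147, 0.044], [0.482, 0.144, 0.041], [0.481, 0.141, 0.044], [0.481, 0.138, 0.043], [0.482, 0.135, 0.042], [0.482, 0.132, 0.039], [0.481, 0.128, 0.046], [0.477, 0.149, 0.049], [0.476, 0.146, 0.054]]
a [0.471 0.419 0.105]
b [0.554 0.384 0.054]
c [ 0.532 -0.366  0.111]
e [ 0.411 -0.351  0.05 ]
shelf [0.58  0.084 0.482]
shelf2 [ 0.584 -0.177  0.486]
shelf minx [0.54368393 0.54918531 0.56742329] 0.45224941673963415
```

View pics/crop.png

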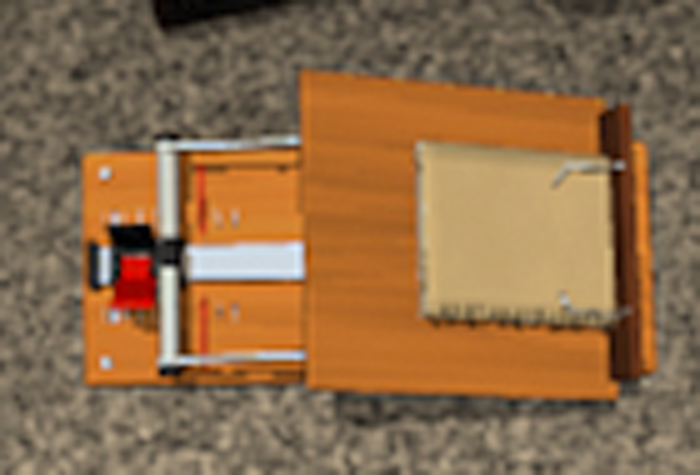

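Crop (x5): board corners at (84,153), (84,385), (655,373), (648,142). The red line runs from (202,170) to (204,352), the foot bar is at x≈170, and the plate is black at (130,238) with the red lever at (135,283).

```bash
python3 - <<'E'
from h import *
z=np.load("top.npz");i=dict(zip(("fx","fy","cx","cy"),z["k"]));C=z["C"]
r=lambda u,v,zz:ray(260+(u+.5)/5-.5,140+(v+.5)/5-.5,i,C,zz)
c=np.array([r(u,v,.014) for u,v in((84,153),(84,385),(655,373),(648,142))]);print(c.round(4))
for a,b in((0,1),(1,2),(2,3),(3,0)):print(np.linalg.norm(c[a]-c[b]).round(4))
print("ctr",c.mean(0))
print("xdir deg",[np.degrees(np.arctan2(*(c[a]-c[b])[1::-1])) for a,b in((0,3),(1,2))])
print("line",r(202,170,.014),r(204,352,.014))
print("bar",r(170,143,.062),r(169,365,.062))
print("rail",r(190,262,.024),r(303,262,.024))
print("ptr",r(115,217,.02),r(115,315,.02))
print(ctrl.get_obs()["q"])
E
```

```text
[[ 0.5683  0.1771  0.014 ]
 [ 0.4202  0.1705  0.014 ]
 [ 0.438  -0.1856  0.014 ]
 [ 0.5858 -0.1805  0.014 ]]
0.1483
0.3565
0.1479
0.3581
ctr [ 0.50308747 -0.00460112  0.014     ]
xdir deg [np.float64(92.80978776210154), np.float64(92.8722234700215)]
line [0.5594392  0.10191634 0.014     ] [0.44311721 0.09644396 0.014     ]
bar [0.56511573 0.11962155 0.062     ] [0.42786182 0.11493311 0.062     ]
rail [0.49821587 0.10675318 0.024     ] [0.50026399 0.03616762 0.024     ]
ptr [0.52630371 0.15517731 0.02      ] [0.46397591 0.15253069 0.02      ]
[ 1.08666955e+00  1.81467317e-01  1.60790791e+00  7.77391963e-06
  1.35381386e+00 -2.06291105e-01]
```

Request:
{"fn": "step_arm", "kwargs": {
  "motion": [
    [0, -30, 42, 7.5, 0, 0, 0],
    [5, -60, 85, 15, 0, 0, 0],
    [10, -95, 135, 23, 0, 0, 0],
    [18, -130, 185, 31, 0, 0, 0],
    [26, -165, 235, 39, 0, 0, 0],
    [34, -200, 285, 48, 0, 0, 0],
    [42, -235, 335, 56, 0, 0, 0],
    [50, -268, 382, 64, 0, 0, 0],
    [60, -297, 425, 71.5, 0, 0, 0],
    [60, -297, 425, 71.5, 0, 0, 0]
  ]
}}

```text
time_s: 1.35
eef_pos: [0.4861, 0.1479, 0.1702]
eef_rot: [0.51, 0.49, 0.51, -0.491]
wrist_force: [-0.8, 1.4, -0.1]
opening: 1.003
```

Request:
{"fn": "step_arm", "kwargs": {
  "motion": [
    [0, 0, 0, 0, 0, 0, 0],
    [0, 0, 0, 0, 0, 0, 0]
  ]
}}

```text
time_s: 1.6
eef_pos: [0.4842, 0.1518, 0.1713]
eef_rot: [0.512, 0.488, 0.512, -0.488]
wrist_force: [-0.3, 0.1, 0.2]
opening: 0.997
```

```bash
python3 - <<'E'
from h import *
print(pose().round(4),ctrl.get_obs()["q"].__repr__(),ctrl.get_obs()["time_s"])
p,d,i,C=shot("wrist");save("w1.png",p);np.savez("wrist",p=p,d=d,C=C,k=[i[a] for a in("fx","fy","cx","cy")])
E
```

```text
[[-3.000e-04  9.989e-01  4.720e-02  4.842e-01]
 [ 2.000e-04  4.720e-02 -9.989e-01  1.518e-01]
 [-1.000e+00 -3.000e-04 -2.000e-04  1.713e-01]
 [ 0.000e+00  0.000e+00  0.000e+00  1.000e+00]] array([6.94740647e-02, 9.40707595e-02, 1.83264418e+00, 2.08342017e-04,
       1.21514119e+00, 2.21523077e-02]) 1.6
```

View pics/w1.png

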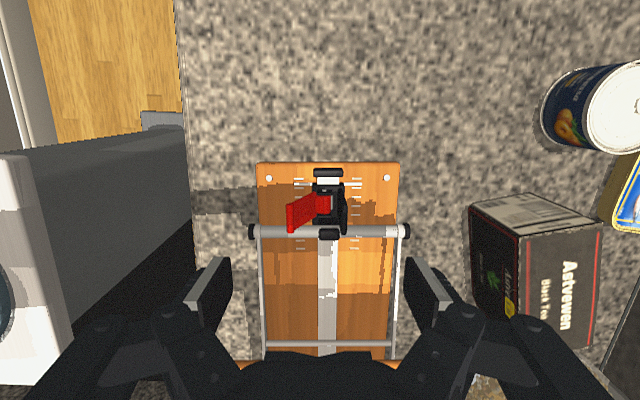

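Wrist view: the lever is open to the left at (305,212), the foot is at (330,200), the bar at row 231, and the tick marks are at columns 300/357. I'll enlarge it and project my estimates to check them.

```bash
python3 - <<'E'
from h import *
z=np.load("wrist.npz");i=dict(zip(("fx","fy","cx","cy"),z["k"]));C=z["C"];p=z["p"]
ux=np.array([-.047,.9989,0]);uy=np.array([-.9989,-.047,0])
def prj(P):
    q=np.linalg.inv(C)@np.append(P,1);return (i["fx"]*q[0]/q[2]+i["cx"],i["fy"]*q[1]/q[2]+i["cy"])
O=np.array([.5031,-.0046,0])
L=np.array([O+.1040*ux+s*uy+[0,0,.014] for s in(-.06,.06)])
c=p[150:300,235:420].copy();c=cv2.resize(c,None,fx=4,fy=4,interpolation=cv2.INTER_CUBIC)
for nm,P in dict(l1=L[0],l2=L[1],bar1=O+.1227*ux+.073*uy+[0,0,.056],bar2=O+.1227*ux-.073*uy+[0,0,.056],cor=O+.18*ux+.075*uy+[0,0,.014],cor2=O+.18*ux-.075*uy+[0,0,.014]).items():
    u,v=prj(P);print(nm,round(u,1),round(v,1));cv2.circle(c,(int((u-235)*4),int((v-150)*4)),4,(0,255,0),1)
save("w1c.png",c)
P=pts(z["d"],i,C);h=cv2.cvtColor(p,cv2.COLOR_RGB2HSV)
b=(h[...,0]>4)&(h[...,0]<18)&(h[...,1]>90);b[:160]=0;b[200:]=0
Q=(P[b&(abs(P[...,2]-.014)<.008)]-O);print("outer edge y max",np.percentile(Q@ux,99.5),"edges",np.percentile(Q@uy,[.5,99.5]))
E
```

```text
l1 381.9 231.5
l2 272.3 231.5
bar1 251.1 231.3
bar2 406.1 231.4
cor 254.0 162.7
cor2 401.6 162.8
outer edge y max 0.1805487303824008 edges [-0.0743121   0.07397559]
```

View pics/w1c.png

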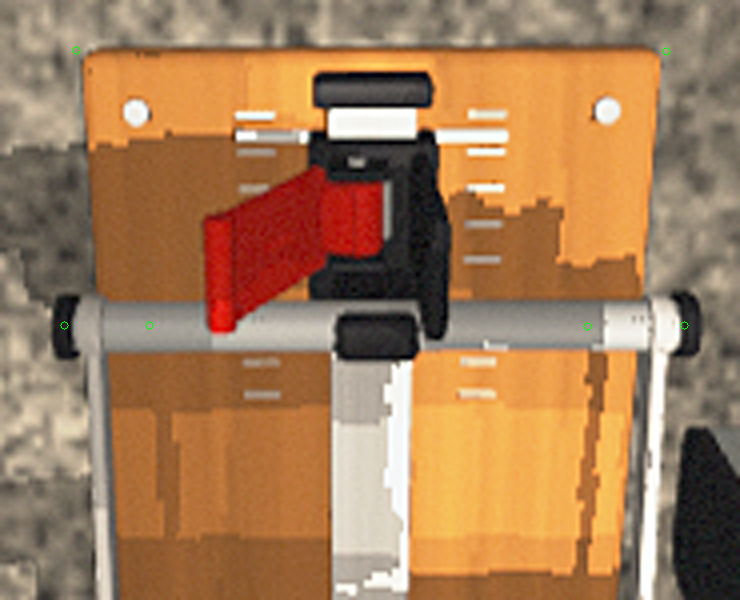

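The projections agree within about 1–2 mm; the pointers are at crop row 136 and the red line is hidden under the bar. Next I descend outward of the bar.

Request:
{"fn": "step_arm", "kwargs": {
  "motion": [
    [40, 0, 0, 0, 0, 0, 0],
    [80, 0, 0, 0, 0, 0, 0],
    [115, 0, 0, 0, 0, 0, 0],
    [142, 0, 0, 0, 0, 0, 0],
    [142, 0, 0, 0, 0, 0, 0],
    [142, 0, 0, 0, 0, 0, 0]
  ]
}}

```text
time_s: 2.4
eef_pos: [0.4856, 0.1514, 0.0304]
eef_rot: [0.512, 0.489, 0.511, -0.488]
wrist_force: [-0.0, -0.1, 0.9]
opening: 1.003
```

Request:
{"fn": "step_arm", "kwargs": {
  "motion": [
    [0, 0, 5, 0, 0, 0, 0],
    [0, 0, 10, 0, 0, 0, 0],
    [0, 0, 14, 0, 0, 0, 0],
    [0, 0, 14, 0, 0, 0, 0]
  ]
}}

```text
time_s: 2.9
eef_pos: [0.4857, 0.1364, 0.0295]
eef_rot: [0.511, 0.489, 0.511, -0.489]
wrist_force: [-0.2, 0.8, -0.7]
opening: 0.999
```

```bash
python3 - <<'E'
from h import *
print(pose()[:3,3].round(4),ctrl.get_obs()["wrist_force"])
p,d,i,C=shot("wrist");save("w2.png",p[60:360,100:540])
E
```

```text
[0.4857 0.1364 0.0295] [-0.18086647  0.81617591 -0.6747256 ]
```

View pics/w2.png

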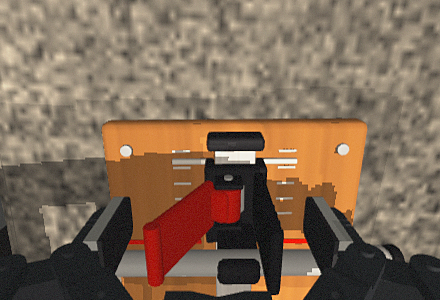

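The fingers straddle plate and lever, and the red line is visible at about row 241 of the crop. Now I push the bar.

Request:
{"fn": "step_arm", "kwargs": {
  "motion": [
    [0, 0, 6, 0, 0, 0, 0],
    [0, 0, 13, 0, 0, 0, 0],
    [0, 0, 20, 0, 0, 0, 0],
    [0, 0, 27, 0, 0, 0, 0],
    [0, 0, 34, 0, 0, 0, 0],
    [0, 0, 41, 0, 0, 0, 0],
    [0, 0, 47, 0, 0, 0, 0],
    [0, 0, 50, 0, 0, 0, 0],
    [0, 0, 50, 0, 0, 0, 0]
  ]
}}

```text
time_s: 4.08
eef_pos: [0.4879, 0.0865, 0.0293]
eef_rot: [0.511, 0.489, 0.511, -0.489]
wrist_force: [1.4, 1.3, 0.2]
opening: 1.001
```

```bash
python3 - <<'E'
from h import *
print(pose()[:3,3].round(4),ctrl.get_obs()["wrist_force"])
p,d,i,C=shot("wrist");save("w3.png",cv2.resize(p[120:320,160:460],None,fx=2.5,fy=2.5,interpolation=cv2.INTER_CUBIC));np.savez("wrist",p=p,d=d,C=C,k=[i[a] for a in("fx","fy","cx","cy")])
E
```

```text
[0.4879 0.0865 0.0293] [1.4092297  1.27151661 0.15648049]
```

View pics/w3.png

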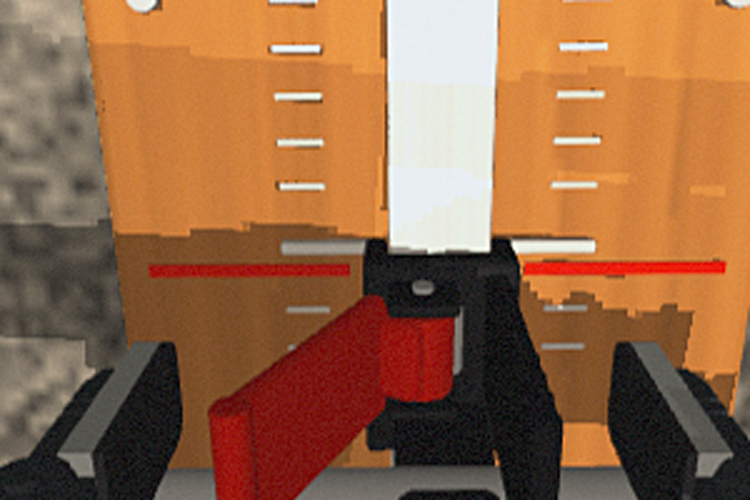

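Pointers are at crop row 247, red line at row 269: a few mm left to go. I'll compute it by rays.

```bash
cat > gap.py <<'E'
from h import *
import sys
def gap(z):
    i=dict(zip(("fx","fy","cx","cy"),z["k"]));C=z["C"];p=z["p"].astype(int);P=pts(z["d"],i,C)
    h=cv2.cvtColor(z["p"],cv2.COLOR_RGB2HSV)
    ux=np.array([-.047,.9989,0]);uy=np.array([-.9989,-.047,0]);O=np.array([.5031,-.0046,0])
    a=(P-O)@ux;b=(P-O)@uy
    lo=P[...,2]<.03
    red=lo&((h[...,0]<5)|(h[...,0]>174))&(h[...,1]>200)&(abs(b)>.024)&(abs(b)<.07)&(a>.07)&(a<.14)
    wh=(h[...,1]<60)&(h[...,2]>110)&(abs(b)>.0175)&(abs(b)<.036)&(a>.07)&(a<.15)
    n,l,s,c=cv2.connectedComponentsWithStats(wh.astype(np.uint8))
    for s_ in(1,-1):
        r=red&(b*s_>0);v,u=np.nonzero(r);
        rx=[(ray(x,y,i,C,.014)-O)@ux for x,y in zip(u,v)];print("side",s_,"line",np.round([np.mean(rx),np.min(rx),np.max(rx)],4),len(rx))
        for k in range(1,n):
            if s[k,4]>15 and np.median(b[l==k])*s_>0:
                m=l==k;v,u=np.nonzero(m);zz=np.median(P[m][:,2])
                print("  white",s[k].tolist(),"z",zz.round(4),"stand x @14,20,24mm",[round(float((ray(c[k][0],c[k][1],i,C,q)-O)@ux),4) for q in(.014,.020,.024)],"b",np.round([b[m].min(),b[m].max()],3))
gap(np.load(sys.argv[1]))
E
python3 gap.py wrist.npz
```

```text
side 1 line [0.1038 0.1023 0.1049] 307
  white [270, 157, 19, 3, 55] z 0.0141 stand x @14,20,24mm [0.1439, 0.1449, 0.1456] b [0.025 0.035]
  white [271, 176, 18, 3, 37] z 0.0142 stand x @14,20,24mm [0.1338, 0.1352, 0.1361] b [0.025 0.035]
  white [272, 193, 18, 3, 50] z 0.014 stand x @14,20,24mm [0.1239, 0.1257, 0.1268] b [0.025 0.035]
  white [272, 216, 32, 6, 149] z 0.018 stand x @14,20,24mm [0.1091, 0.1115, 0.1131] b [0.018 0.035]
  white [275, 243, 17, 2, 34] z 0.0142 stand x @14,20,24mm [0.0937, 0.0967, 0.0986] b [0.025 0.035]
  white [265, 314, 36, 20, 507] z 0.061 stand x @14,20,24mm [0.0359, 0.041, 0.0445] b [0.018 0.034]
side -1 line [0.1041 0.1027 0.1058] 320
  white [383, 156, 18, 3, 39] z 0.0141 stand x @14,20,24mm [0.1441, 0.1451, 0.1458] b [-0.034 -0.025]
  white [382, 175, 18, 3, 42] z 0.014 stand x @14,20,24mm [0.1341, 0.1355, 0.1364] b [-0.035 -0.025]
  white [381, 193, 18, 2, 34] z 0.0142 stand x @14,20,24mm [0.124, 0.1258, 0.127] b [-0.035 -0.025]
  white [366, 216, 32, 6, 156] z 0.0182 stand x @14,20,24mm [0.1095, 0.1119, 0.1134] b [-0.035 -0.018]
  white [378, 242, 17, 2, 31] z 0.0141 stand x @14,20,24mm [0.0942, 0.0971, 0.099] b [-0.035 -0.025]
  white [377, 257, 16, 2, 26] z 0.0141 stand x @14,20,24mm [0.0843, 0.0876, 0.0898] b [-0.035 -0.026]
  white [439, 301, 5, 9, 31] z 0.08 stand x @14,20,24mm [0.0509, 0.0555, 0.0585] b [-0.036 -0.035]
  white [383, 313, 36, 20, 588] z 0.061 stand x @14,20,24mm [0.0365, 0.0416, 0.0451] b [-0.036 -0.02 ]
```

Request:
{"fn": "step_arm", "kwargs": {
  "motion": [
    [0, 0, 4, 0, 0, 0, 0],
    [0, 0, 7, 0, 0, 0, 0],
    [0, 0, 7, 0, 0, 0, 0],
    [0, 0, 7, 0, 0, 0, 0]
  ]
}}

```text
time_s: 4.62
eef_pos: [0.488, 0.0798, 0.0293]
eef_rot: [0.511, 0.489, 0.511, -0.489]
wrist_force: [0.9, 0.8, 0.7]
opening: 1.002
```

```bash
python3 - <<'E'
from h import *
print(pose()[:3,3].round(4),ctrl.get_obs()["wrist_force"])
p,d,i,C=shot("wrist");save("w4.png",cv2.resize(p[170:320,200:430],None,fx=3,fy=3,interpolation=cv2.INTER_CUBIC));np.savez("wrist",p=p,d=d,C=C,k=[i[a] for a in("fx","fy","cx","cy")])
E
python3 gap.py wrist.npz
```

```text
[0.488  0.0798 0.0293] [0.88548367 0.80598652 0.72848282]
side 1 line [0.1037 0.1024 0.1049] 250
  white [270, 145, 19, 3, 56] z 0.014 stand x @14,20,24mm [0.1435, 0.1443, 0.1449] b [0.025 0.035]
  white [271, 163, 18, 3, 39] z 0.0142 stand x @14,20,24mm [0.1338, 0.1349, 0.1357] b [0.025 0.035]
  white [272, 182, 18, 3, 39] z 0.0142 stand x @14,20,24mm [0.1237, 0.1252, 0.1263] b [0.025 0.035]
  white [273, 216, 31, 6, 153] z 0.0181 stand x @14,20,24mm [0.1024, 0.1048, 0.1063] b [0.018 0.034]
  white [275, 232, 17, 2, 33] z 0.0142 stand x @14,20,24mm [0.094, 0.0967, 0.0985] b [0.025 0.034]
  white [275, 248, 17, 2, 33] z 0.0142 stand x @14,20,24mm [0.0838, 0.0869, 0.0889] b [0.022 0.035]
  white [274, 314, 27, 12, 208] z 0.0604 stand x @14,20,24mm [0.0331, 0.0381, 0.0414] b [0.018 0.029]
side -1 line [0.1043 0.1028 0.1053] 262
  white [384, 144, 19, 3, 57] z 0.014 stand x @14,20,24mm [0.1439, 0.1447, 0.1452] b [-0.035 -0.025]
  white [383, 163, 19, 3, 41] z 0.0144 stand x @14,20,24mm [0.1341, 0.1352, 0.136] b [-0.035 -0.025]
  white [382, 181, 18, 3, 42] z 0.0144 stand x @14,20,24mm [0.1241, 0.1256, 0.1266] b [-0.035 -0.025]
  white [367, 216, 32, 5, 154] z 0.0181 stand x @14,20,24mm [0.1029, 0.1052, 0.1068] b [-0.035 -0.018]
  white [379, 232, 17, 2, 33] z 0.0142 stand x @14,20,24mm [0.0939, 0.0966, 0.0984] b [-0.035 -0.026]
  white [378, 247, 17, 2, 30] z 0.0142 stand x @14,20,24mm [0.0843, 0.0873, 0.0894] b [-0.035 -0.026]
  white [439, 301, 5, 9, 35] z 0.0799 stand x @14,20,24mm [0.0445, 0.0491, 0.0521] b [-0.036 -0.034]
  white [384, 313, 32, 13, 270] z 0.0606 stand x @14,20,24mm [0.0329, 0.0379, 0.0412] b [-0.034 -0.02 ]
```

View pics/w4.png

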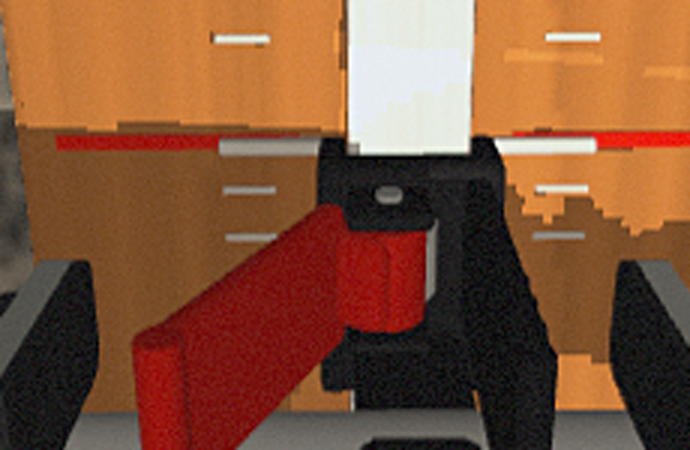

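Aligned: pointer (height 18 mm) at stand x ≈ 0.1042, line at 0.1040, lever still open. Next I centre, raise slightly, and start closing while keeping the push.

Request:
{"fn": "step_arm", "kwargs": {
  "motion": [
    [0, 3, 0.2, 0, 0, 0, 20],
    [-2, 6, 0.2, 0, 0, 0, 50],
    [-4, 9, 0.2, 0, 0, 0, 80],
    [-6, 11, 0.2, 0, 0, 0, 100],
    [-6, 11, 0.2, 0, 0, 0, 100]
  ]
}}

```text
time_s: 5.3
eef_pos: [0.4988, 0.0803, 0.0352]
eef_rot: [0.511, 0.488, 0.511, -0.489]
wrist_force: [-2.8, 1.7, 2.3]
opening: 0.609
```

```bash
python3 - <<'E'
from h import *
o=ctrl.get_obs();print(pose()[:3,3].round(4),o["wrist_force"],o["opening"])
p,d,i,C=shot("wrist");save("w5.png",cv2.resize(p[170:340,180:450],None,fx=2.5,fy=2.5,interpolation=cv2.INTER_CUBIC));np.savez("wrist",p=p,d=d,C=C,k=[i[a] for a in("fx","fy","cx","cy")])
E
python3 gap.py wrist.npz | grep -E "line|z 0.01[78]"
```

```text
[0.4988 0.0803 0.0352] [-2.82381266  1.65712163  2.33828277] 0.6091343030313547
side 1 line [0.1037 0.1026 0.1051] 232
  white [256, 213, 30, 5, 146] z 0.018 stand x @14,20,24mm [0.1026, 0.1048, 0.1064] b [0.018 0.035]
side -1 line [0.1041 0.103  0.1056] 222
  white [347, 212, 30, 5, 148] z 0.0181 stand x @14,20,24mm [0.1031, 0.1054, 0.1068] b [-0.035 -0.018]
```

View pics/w5.png

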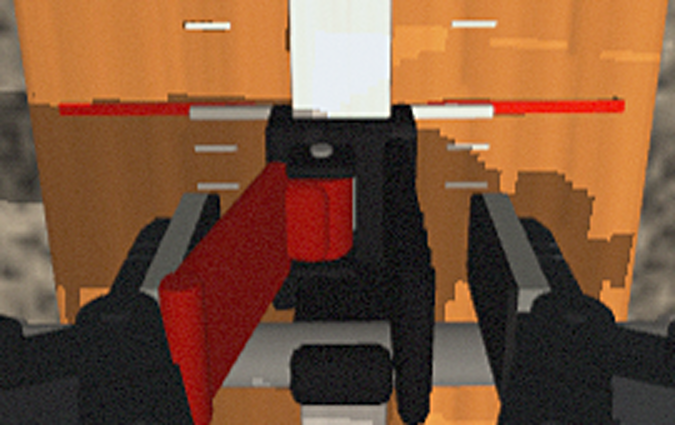

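The lever pad is just touching the lever and the pointers are ≈0.4 mm outward of the line. I close fully, raising to pinch height, with a slight extra push.

Request:
{"fn": "step_arm", "kwargs": {
  "motion": [
    [-3, 0, 0.5, 0, 0, 0, 115],
    [-6, 0, 0.5, 0, 0, 0, 130],
    [-7, 0, 0.5, 0, 0, 0, 145],
    [-7, 0, 0.5, 0, 0, 0, 155]
  ]
}}

```text
time_s: 5.85
eef_pos: [0.4996, 0.0797, 0.0427]
eef_rot: [0.511, 0.489, 0.511, -0.488]
wrist_force: [-2.2, 3.5, 1.7]
opening: 0.389
```

```bash
python3 - <<'E'
from h import *
o=ctrl.get_obs();print(pose()[:3,3].round(4),o["wrist_force"],o["opening"])
p,d,i,C=shot("wrist");np.savez("wrist",p=p,d=d,C=C,k=[i[a] for a in("fx","fy","cx","cy")])
E
python3 gap.py wrist.npz | grep -E "line|z 0.01[78]"
```

```text
[0.4996 0.0797 0.0427] [-2.1548315   3.52210369  1.65306933] 0.3894431549711888
side 1 line [0.1037 0.1024 0.105 ] 224
  white [257, 208, 29, 5, 144] z 0.0181 stand x @14,20,24mm [0.1024, 0.1045, 0.106] b [0.018 0.035]
side -1 line [0.1043 0.1028 0.1055] 224
  white [344, 208, 30, 4, 114] z 0.0183 stand x @14,20,24mm [0.1026, 0.1047, 0.1061] b [-0.035 -0.018]
```

Request:
{"fn": "step_arm", "kwargs": {
  "motion": [
    [0, 0, 0, 0, 0, 0, 175],
    [0, 0, 0, 0, 0, 0, 200],
    [0, 0, 0, 0, 0, 0, 255],
    [0, 0, 0, 0, 0, 0, 255],
    [0, 0, 0, 0, 0, 0, 255],
    [0, 0, 0, 0, 0, 0, 255],
    [0, 0, 0, 0, 0, 0, 255],
    [0, 0, 0, 0, 0, 0, 255]
  ]
}}

```text
time_s: 6.9
eef_pos: [0.4984, 0.0796, 0.043]
eef_rot: [0.511, 0.488, 0.512, -0.489]
wrist_force: [-4.9, 2.4, 10.4]
opening: 0.305
```

```bash
python3 - <<'E'
from h import *
o=ctrl.get_obs();print(pose()[:3,3].round(4),o["wrist_force"],o["opening"],o["opening"]*85)
p,d,i,C=shot("wrist");save("w6.png",cv2.resize(p[170:340,180:450],None,fx=2.5,fy=2.5,interpolation=cv2.INTER_CUBIC));np.savez("wrist",p=p,d=d,C=C,k=[i[a] for a in("fx","fy","cx","cy")])
E
python3 gap.py wrist.npz | grep -E "line|z 0.01[78]"
```

```text
[0.4984 0.0796 0.043 ] [-4.87689841  2.44698081 10.36941022] 0.30471254140631615 25.90056601953687
side 1 line [0.1039 0.1028 0.1048] 218
  white [259, 208, 30, 5, 146] z 0.018 stand x @14,20,24mm [0.1022, 0.1043, 0.1058] b [0.018 0.035]
side -1 line [0.1044 0.1028 0.1054] 232
  white [346, 208, 30, 4, 115] z 0.0182 stand x @14,20,24mm [0.1025, 0.1046, 0.1061] b [-0.035 -0.018]
```

View pics/w6.png

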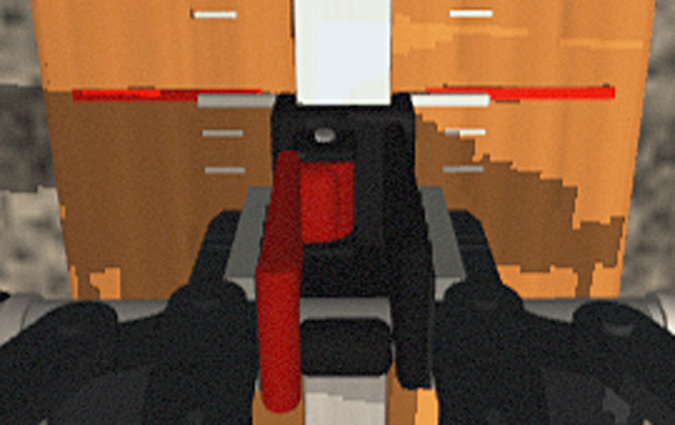

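The lever is upright and pinched against the plate, and the pointers are on the line within about 0.5 mm. I hand it in.

```bash
python3 -c "
from bench import ctrl
o=ctrl.get_obs();print(o['opening'],o['wrist_force'],o['time_s']);print(ctrl.hand_in())"
```

```text
0.31426977770479825 [-4.82571422  2.83153063 10.74032848] 6.95
the job is handed in; nothing more can be done
None
```

The foot is at the red line, the lever is squeezed closed against the finger plate, and I handed the job in at 6.95 s with the gripper still pinching them.

- **Slide:** I pushed the foot about 55 mm along the rail by its steel bar, with the fingers straddling the open lever and the plate. I kept pushing while I closed the lever.
- **Pointers:** the last wrist picture puts them within about 0.5 mm of the line, slightly towards the hinge.
- **Lever:** it stands upright with the pads on lever and plate. The opening read 0.30–0.31, about 26–27 mm if the reading is linear. That is slightly under the 28 mm expected, but it still fits a fully closed lever.
- **Forces:** the wrist force was about 12 N at the end, mostly vertical, and no more than about 5 N in the readings before the final squeeze.
- **Jars, tin and timer:** the arm's path stayed clear of them, but I did not take a final picture to confirm they had not moved.

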